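Work a tube into the welding jig past the clamp post

TASK

Push the long square tube along the bench into the jig's bay, left end first, angling that end in behind the clamp post under the clamp's arm and then swinging the right end in, until the tube lies flat against the back fence along its whole length, between the two end stops. Only push it, with the fingertips or the outside of the fingers: never take it between the fingers and never lift or tip it, and leave the spray can, chipping hammer, corner magnet and short offcut where they are.

Things in the scene. Friction and masses are not known exactly. Their poses are not given: they have to be found in the camera images.
- tube: The workpiece: loose square steel tube, 300 mm long, 30 x 30 mm, 0.4 to 0.8 kg, lying flat on the bench in front of the bay. Origin: middle of its underside; y along it to its left end, x across it towards the fence, z up. Starts with its centre 135 to 180 mm out from the fence, left end to the right of the clamp post, within 0.2 rad of parallel to the fence. Takes 2 to 10 N to slide.
- tube_left_end (a point): Lower edge of the tube's left end face, at mid-width (150 mm along the tube's +y from its origin): the end that goes in first.
- tube_right_end (a point): Lower edge of the tube's right end face, at mid-width (150 mm along the tube's -y from its origin).
- jig: Jig of 40 x 40 x 5 mm steel angle tacked to the bench (fixed), 40 mm high. Origin: on the bench at the middle of the back fence's working face; x points into the fence, away from the robot; y along the fence to the left; z up. The fence's face is the plane x = 0, y = -183 to +183 mm. With the tube home its centre line is at x = -15 mm, parallel to y. The bay is 316 mm long and open to -x.
- left_stop (a point): Left end stop of the jig: centre of the lower edge of its inner face, at x = -20, y = +158 mm in the jig's frame. The stop reaches from the fence out to x = -40 mm and is 40 mm high; its 5 mm thick foot runs outward to y = +198 mm.
- right_stop (a point): Right end stop of the jig, the mirror image of the left one: its inner face at y = -158 mm, from the fence out to x = -40 mm; foot out to y = -198 mm.
- clamp: Screw clamp (fixed) in front of the left part of the bay: a round steel post 24 mm in diameter, 125 mm tall. Origin: on the post's axis at the bench, axes parallel to the jig's. The axis is at x = -74 mm in the jig's frame (62 mm free between post and fence) and 45 to 70 mm to the right of the left stop's inner face. A 34 mm square collar sits on it 88 to 118 mm above the bench.
- clamp_foot (a point): Centre of the underside of the clamp spindle's round foot (28 mm in diameter), 54 mm above the bench and 59 mm from the post's axis towards the fence: the tube passes beneath. The arm (14 mm wide, 92 to 114 mm high) joins it to the post; its cross handle, along x, tops out at 155 mm.
- spray_can: Bystander: upright spray can, 58 mm in diameter, 164 mm tall, left of the jig. Origin at the centre of its underside.
- chipping_hammer: Bystander: welder's chipping hammer with a coil-spring handle, 220 mm long, 150 mm across the head, 26 mm high, lying near the left front. Origin on the bench about the middle of its length.
- corner_magnet: Bystander: flat triangular corner magnet about 100 x 100 mm, 16 mm thick, lying to the right of the jig. Origin at the middle of its underside.
- offcut: Bystander: short offcut of the same square tube, only 65 mm long, lying behind the fence. Origin at the middle of its underside.

How it is judged:
By the outcome, as a careful person would: the job done as asked, in the order asked, and still so for the second after the job is handed in, with the robot touching nothing.
It also fails if it takes over 69 s, if anything falls off the work surface, if the arm or the gripper's body presses on something with over 40 N, if the wrist force passes 120 N, or if a joint passes its speed limit or range.

ROBOT

A 7-joint arm with a two-finger parallel gripper is mounted at the origin on the work surface. World frame = base frame: x ahead of the robot, y to its left, z up, the work surface at z = 0. Lengths are in m, angles in rad, forces in N, time in s.
With the tool pointing down it reaches from about 0.4 to 0.875 m from the base axis. Payload 19.3 kg.
Tool frame: the origin (TCP) lies midway between the tips of the shut fingers; the grasp point (between the pads) lies bot.grip_point_offset behind it (bot.grip_point_offset is the distance from the TCP to the grasp point, in m); z points along the fingers, y is the direction in which the jaws open and shut (so a half turn about z gives the same grasp; the last joint's range is limited). The gripper opens to 85 mm and grips with 20 to 120 N. Pads are 22 mm wide; open, the fingers measure 114 mm over their backs; the gripper's body (76 mm by 85 mm) begins 54 mm behind the grasp point. The pads swing forward as they close: fully open they stand 13 mm farther back than shut.
Start: joints at [-1.374, 0.521, -0.036, 1.599, 0.021, 1.021, -0.113], TCP at [0.165, 0.603, 0.231] pointing down, gripper open.
Joint ranges: [-2.91, 2.91], [-0.3, 2.13], [-1.5, 1.42], [0.17, 2.43], [-1.26, 4.41], [0.16, 1.93], [-2.52, 2.52]. Speed limits (rad/s): [1.89, 1.89, 2.39, 2.39, 3.01, 3.01, 3.01].

INTERFACE

Orientations are given as [roll, pitch, yaw] about the fixed x, y, z axes, in that order (R = Rz(yaw) Ry(pitch) Rx(roll)).
In Python, from workcell import bot gives the robot as it stands.
- The arm moves only by the tool servo_tool, never from a script. Its argument "rows" is a list that holds one entry, the list of rows, each a list of 6 numbers: the shift along the tool's x, y, z in cm, then the turn, a rotation vector about the tool's x, y, z in degrees. A call has 1 to 5 rows; each row shifts and turns the commanded pose from where the row before left it, along the tool's axes as they then stand; what a row does not reach is not made up. A row lasts 1/8 s, in which the tool goes at most 62.5 mm and 10.7 degrees, less where a joint would pass 70% of its speed; a pose out of reach is approached as far as the arm can. A call is refused whole if a number of a shift passes 6.25 or a number of a turn 10.7, either way. A call with a gripper value outside its range is refused whole. "grip" is the opening, from -1 (shut) to 1 (fully open), so that 0 is half open, set as the call begins (left out, the last holds). The fingers move at their own pace and stop on an object; "squeeze" is the grip in N (left out, the last holds). Time passes only in rows, so rows that do not move let the fingers close. It gives the time, the measured TCP pose, the force and the opening at its end, in the units of the state.
- bot.observe(): the state, without advancing time (a new reading comes with each control period).
- bot.grab_frame(name): name is "scene" or "top"; returns a dict with "image" (384x512x3 uint8, red, green, blue), "K" (3x3 intrinsics, pixels), "R" (3x3) and "t" (3): a world point X has camera coordinates R X + t. Camera axes: x right, y down, z forward; pixel columns grow to the right and rows downward; lengths in m; the calibration is good to about 2 mm. A picture is of the moment at which its call begins. There is no depth.
- bot.job_done(): hands the job in, once; it reports no verdict.
The state is a dict: "clock": time; "qpos": joint angles; "qd": joint speeds; "joint_efforts": joint torques, N m; "position": TCP position; "tool_rot": TCP orientation; "force": force on the tool from outside, world axes, zero at the start; "moment": the same for the moment, N m; "grip_width": finger opening in m.
Only numpy, scipy, OpenCV 4.12 (cv2) and the standard library are available. Lean on these libraries where they do the work, as an engineer would, in place of code of your own. Each camera call takes 0.05 s, during which the arm holds its last target.

## Working session

There is one attempt and no reset: what is moved stays moved. The work goes in short steps, Python scripts to look and compute and a tool call to move; the robot and the scene stay as the last step left them, time stands still between calls to the robot, and variables do not carry over. Pictures are saved under pics/ and viewed, and the job is handed in when it is done.

Besides the shell and the picture viewer there is one more tool, called after "Emit:" by a JSON object that holds its "name" and its "arguments". servo_tool: Moves the arm, as the interface text tells. Its arguments: {"type":"object","properties":{"rows":{"type":"array"},"grip":{"type":"number"},"squeeze":{"type":"number"}},"required":["rows"]}

```bash
mkdir -p pics; ls; python3 - <<'E'
from workcell import bot
import cv2
s=bot.observe()
print(s['clock'],s['position'],s['tool_rot'],s['grip_width'],bot.grip_point_offset)
for n in ('scene','top'):
    f=bot.grab_frame(n)
    cv2.imwrite(f'pics/{n}0.png',cv2.cvtColor(cv2.resize(f['image'],(800,600),interpolation=cv2.INTER_CUBIC),cv2.COLOR_RGB2BGR))
    cv2.imwrite(f'pics/{n}0_raw.png',cv2.cvtColor(f['image'],cv2.COLOR_RGB2BGR))
    print(n,f['K'].tolist(),f['R'].tolist(),f['t'].tolist())
E
```

```text
pics
0.0 [0.16474915 0.60255688 0.23073471] [-3.14048680e+00  9.49063113e-05  2.87475168e+00] 0.08540230658472074 0.0187
scene [[353.74119949504296, 0.0, 250.89039746834868], [0.0, 353.74119949504296, 187.95162283831212], [0.0, 0.0, 1.0]] [[-0.8373182915888562, 0.546664692614649, -0.0074694323245137655], [0.3599000107012636, 0.5408661796199739, -0.7602208613557804], [-0.41154594016701157, -0.6392350816341555, -0.6496217742196034]] [0.5095500808718715, -0.15810803958779868, 1.3592130099223392]
top [[411.02537926081135, 0.0, 244.4543864829349], [0.0, 411.02537926081135, 187.61737267926733], [0.0, 0.0, 1.0]] [[0.026578522030547183, -0.9994736443805645, 0.01860151486585651], [-0.9922540924920944, -0.02863625632921609, -0.12087919902174037], [0.12134825132387278, -0.015244638797964444, -0.9924929233443218]] [-0.016570348480125868, 0.6083735212020025, 0.9733400572448523]
```

View pics/scene0.png

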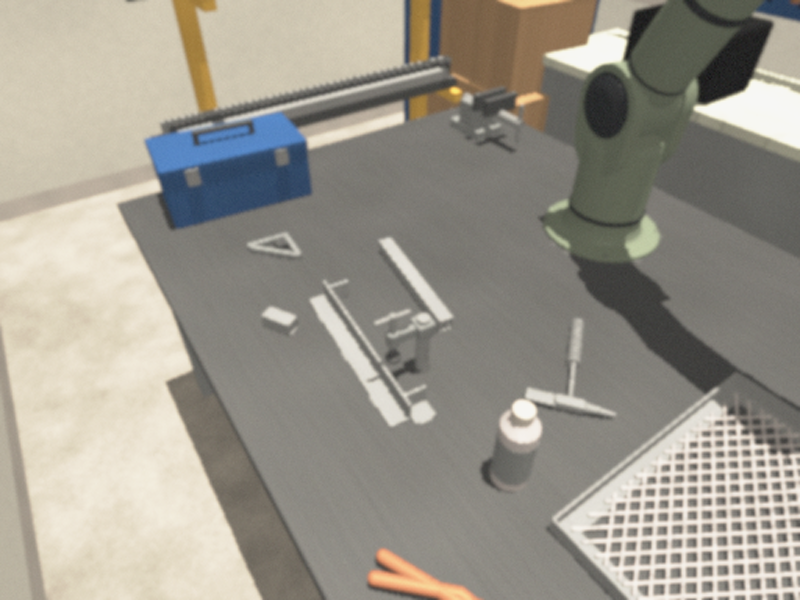

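View pics/top0.png

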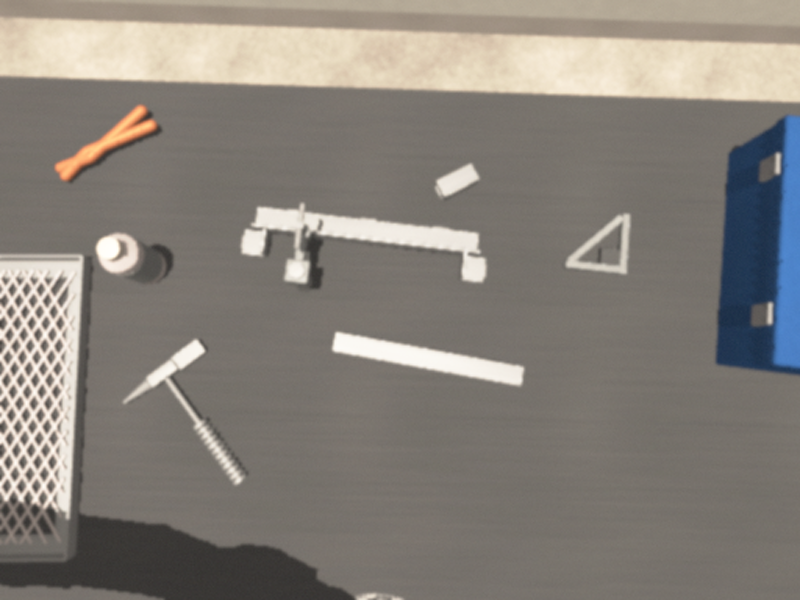

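The scene view shows the tube at about (380-450, 240-325) and the jig behind it. In the top view the tube runs (333,343) to (523,375), the clamp post is near (298,270), and the jig spans (255,215) to (480,245). I'll zoom in to measure.

```bash
cat > h.py <<'E'
from workcell import bot
import numpy as np, cv2
def ray(f,uv,z):
    K,R,t=f['K'],f['R'],f['t']
    d=R.T@np.linalg.solve(K,np.array([uv[0],uv[1],1.0])); c=-R.T@t
    return c+d*(z-c[2])/d[2]
def proj(f,X):
    p=f['K']@(f['R']@np.asarray(X,float)+f['t']); return p[:2]/p[2]
def save(im,name,crop,s):
    x0,y0,x1,y1=crop
    cv2.imwrite('pics/'+name,cv2.cvtColor(cv2.resize(im[y0:y1,x0:x1],None,fx=s,fy=s,interpolation=cv2.INTER_CUBIC),cv2.COLOR_RGB2BGR))
E
python3 - <<'E'
from h import *
f=bot.grab_frame('top'); im=f['image']
save(im,'top1.png',(150,120,350,260),4)
g=cv2.cvtColor(im,cv2.COLOR_RGB2GRAY)
m=((g>150)*255).astype(np.uint8)
n,l,st,c=cv2.connectedComponentsWithStats(m)
for i in range(1,n):
    if st[i,4]>80 and 100<c[i][1]<260 : 
        r=cv2.minAreaRect(np.argwhere(l==i)[:,::-1].astype(np.float32))
        print(i,st[i],c[i],r, [ray(f,p,0.03)[:2].round(4).tolist() for p in cv2.boxPoints(r)])
E
```

```text
10 [278 105  29  21 350] [291.82571429 115.05428571] ((291.6000061035156, 115.20001983642578), (12.521980285644531, 28.621667861938477), 63.43495178222656) [[0.7944, -0.0748], [0.8301, -0.1395], [0.8012, -0.154], [0.7658, -0.0895]]
11 [ 154  130  158   51 2849] [229.67146367 151.7995788 ] ((232.49996948242188, 154.99998474121094), (156.99996948242188, 49.99999237060547), -0.0) [[0.622, 0.2241], [0.7484, 0.2309], [0.7609, -0.164], [0.6333, -0.1649]]
12 [362 137  42  39 589] [386.42105263 158.63497453] ((382.5111389160156, 154.83407592773438), (39.31272888183594, 38.181907653808594), 3.814074993133545) [[0.6558, -0.2917], [0.7535, -0.2989], [0.7499, -0.3987], [0.6521, -0.3903]]
13 [ 61 149  28  26 540] [ 74.39074074 161.40925926] ((74.5, 161.5), (25.0, 27.0), 90.0) [[0.6929, 0.4582], [0.6949, 0.3917], [0.6322, 0.3871], [0.6302, 0.4532]]
14 [   0  163   53  169 6093] [ 26.12079435 238.71278516] ((26.0, 247.0), (168.0, 52.0), 90.0) [[0.6532, 0.6045], [0.657, 0.4774], [0.2564, 0.4442], [0.2536, 0.5654]]
16 [ 212  212  124   35 1704] [273.39319249 229.22946009] ((273.61474609375, 229.19577026367188), (124.14874267578125, 13.923864364624023), 10.539183616638184) [[0.5159, 0.0788], [0.5495, 0.0737], [0.5021, -0.2271], [0.4687, -0.2208]]
17 [ 79 217  77  93 944] [119.80720339 256.15254237] ((133.06349182128906, 259.384521484375), (91.23275756835938, 60.04158020019531), 36.218833923339844) [[0.4305, 0.3952], [0.5495, 0.3179], [0.4242, 0.1327], [0.3086, 0.2119]]
```

View pics/top1.png

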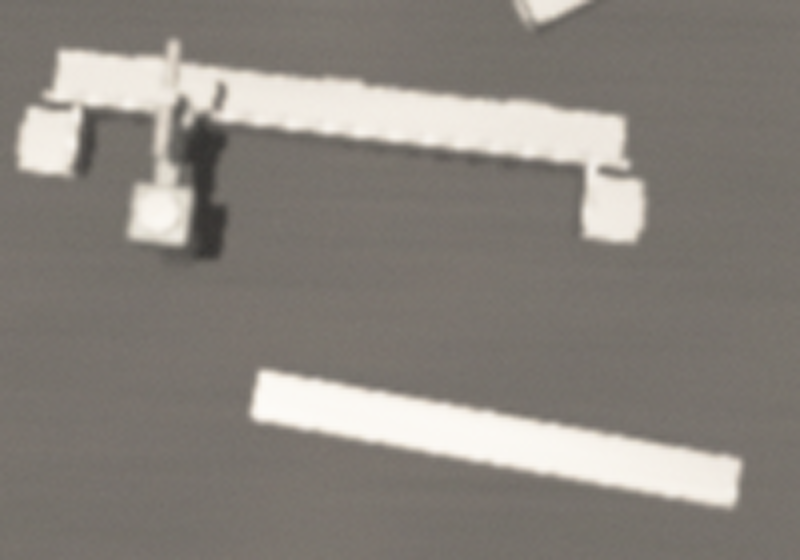

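```bash
python3 - <<'E'
from h import *
f=bot.grab_frame('top'); im=f['image']
print(-f['R'].T@f['t'])
save(im,'top2.png',(150,125,230,185),10)
save(im,'top3.png',(250,130,330,190),10)
f=bot.grab_frame('scene'); im=f['image']
print(-f['R'].T@f['t'])
save(im,'sc2.png',(190,170,290,245),8)
E
```

```text
[0.48598842 0.01569813 1.03988106]
[1.04293728 0.67581889 0.76658339]
```

View pics/top2.png

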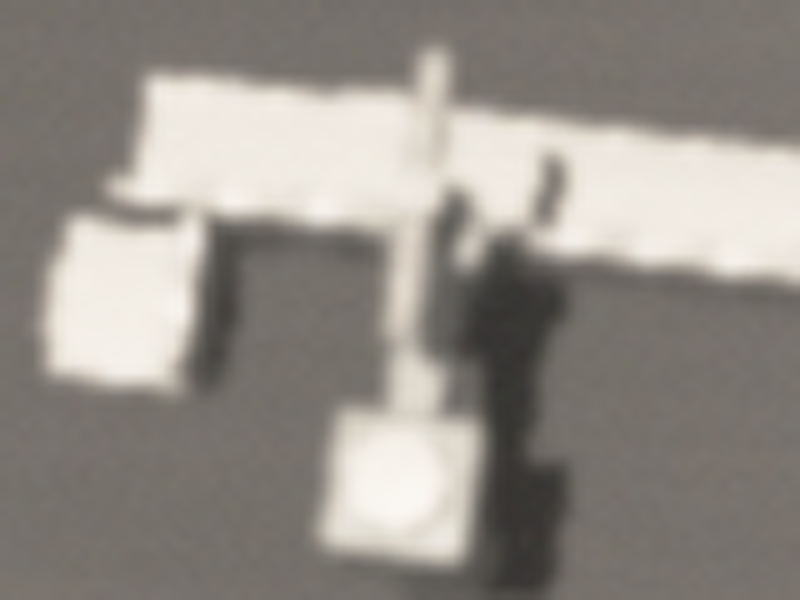

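View pics/top3.png

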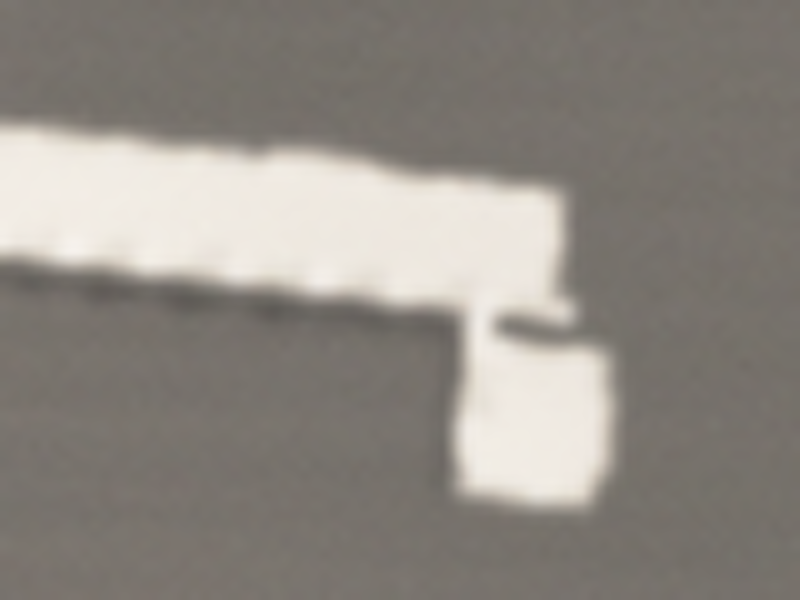

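View pics/sc2.png

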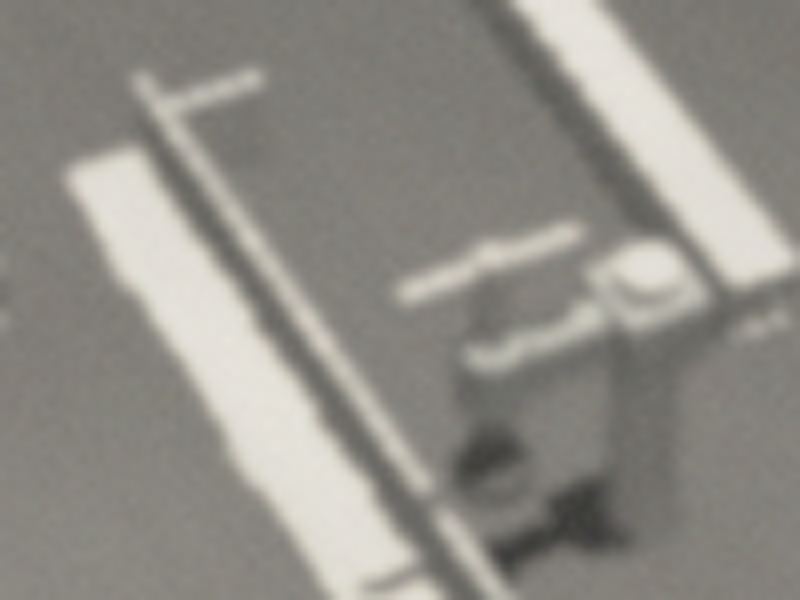

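```bash
cat > jig.py <<'E'
from h import *
def fence(f):
    g=cv2.GaussianBlur(cv2.cvtColor(f['image'],cv2.COLOR_RGB2GRAY),(0,0),0.6).astype(float)
    pts=[]
    for u in list(range(173,186))+list(range(232,294)):
        yc=int(145+(u-165)*0.1225); col=g[yc-3:yc+6,u]
        for k in range(len(col)-1):
            if col[k]>=165>col[k+1]:
                pts.append((u,yc-3+k+(col[k]-165)/(col[k]-col[k+1]))); break
    return np.array(pts)
def edge_rows(f,rows,u0,u1,rising,th=165):
    g=cv2.GaussianBlur(cv2.cvtColor(f['image'],cv2.COLOR_RGB2GRAY),(0,0),0.6).astype(float)
    out=[]
    for v in rows:
        r=g[v,u0:u1]
        for k in range(len(r)-1):
            a,b=r[k],r[k+1]
            if (rising and a<th<=b) or (not rising and a>=th>b): out.append((u0+k+(a-th)/(a-b),v)); break
    return np.array(out)
E
python3 - <<'E'
from jig import *
f=bot.grab_frame('top')
p=fence(f); W=np.array([ray(f,q,0.04)[:2] for q in p])
c=np.polyfit(W[:,1],W[:,0],1); res=W[:,0]-np.polyval(c,W[:,1]); print(len(p),c,res.std(),abs(res).max())
d=np.array([c[0],1.0]);d/=np.linalg.norm(d)   # along fence (left)
nx=np.array([d[1],-d[0]]); o=np.array([c[1],0.])
print('yaw jig',np.arctan2(-d[0],d[1]))
loc=lambda P:((P[:2]-o)@nx,(P[:2]-o)@d)
for nm,rows,u0,u1,ri in (('L',range(149,163),166,176,False),('R',range(166,179),292,302,True)):
    E=edge_rows(f,rows,u0,u1,ri)
    for z in(0,.04): 
        L=np.array([loc(ray(f,e,z)) for e in E]); print(nm,z,L[:,1].mean().round(4),L[:,1].round(4).tolist(),L[:,0].round(3).min())
for nm,uv,z in (('ltip',(160.5,144),.04),('rtip',(307.8,161.5),.04),('post',(189.2,173.2),.125),('collarc',(190.2,173.3),.118)):
    P=ray(f,uv,z);print(nm,P.round(4),np.round(loc(P),4))
E
```

```text
75 [0.09051775 0.69028024] 0.0004293124301661306 0.0008612950324133894
yaw jig -0.0902717381439769
L 0 0.1954 [0.1946, 0.1948, 0.1952, 0.1955, 0.1955, 0.1951, 0.1947, 0.1946, 0.1948, 0.1952, 0.1955, 0.1961, 0.1967, 0.1968] -0.035
L 0.04 0.1877 [0.187, 0.1872, 0.1876, 0.1878, 0.1879, 0.1875, 0.1871, 0.187, 0.1872, 0.1875, 0.1879, 0.1884, 0.189, 0.1892] -0.041
R 0 -0.1322 [-0.1321, -0.1322, -0.1321, -0.1319, -0.1317, -0.1314, -0.1313, -0.1313, -0.1316, -0.1323, -0.133, -0.1336, -0.1343] -0.037
R 0.04 -0.1272 [-0.1271, -0.1273, -0.1271, -0.1269, -0.1267, -0.1265, -0.1263, -0.1263, -0.1267, -0.1273, -0.128, -0.1286, -0.1292] -0.043
ltip [0.7109 0.2108 0.04  ] [0.0015 0.2118]
rtip [ 0.6779 -0.1548  0.04  ] [ 0.0017 -0.1553]
post [0.6269 0.1266 0.125 ] [-0.0746  0.1204]
collarc [0.6278 0.1252 0.118 ] [-0.0735  0.1191]
```

Emit:
{"name": "servo_tool", "arguments": {"rows": [[[-4,-2.4,0,0,0,0],[-4,-2.4,0,0,0,0],[-4,-2.4,0,0,0,0],[-4,-2.4,0,0,0,0],[-4,-2.4,0,0,0,0]]]}}

```text
clock: 0.92
position: [0.327, 0.4332, 0.2314]
tool_rot: [3.141, 0.0, 2.875]
force: [0.5, 0.6, -0.2]
grip_width: 0.0853
```

Emit:
{"name": "servo_tool", "arguments": {"rows": [[[-4,-2.4,0,0,0,0],[-4,-2.4,0,0,0,0],[-3,-2.4,0,0,0,0],[0,-4.5,0,0,0,0],[0,-4.5,0,0,0,0]]]}}

```text
clock: 1.55
position: [0.3892, 0.2476, 0.2311]
tool_rot: [-3.141, -0.0, 2.874]
force: [0.2, -0.2, 0.5]
grip_width: 0.0851
```

Emit:
{"name": "servo_tool", "arguments": {"rows": [[[0,-4.5,0,0,0,-2],[0,-4.5,0,0,0,-2],[0,-4.5,0,0,0,-2],[0,-4.5,0,0,0,0],[0,0,0,0,0,0]]]}}

```text
clock: 2.17
position: [0.3506, 0.0711, 0.2315]
tool_rot: [3.142, 0.0, 2.976]
force: [-0.9, 1.8, -0.9]
grip_width: 0.0855
```

Emit:
{"name": "servo_tool", "arguments": {"rows": [[[-3.4,-2.9,2,0,0,-0.6],[-3.4,-2.9,3,0,0,0],[-3.4,-2.9,3,0,0,0],[-3.3,-3,3,0,0,0],[0,0,3,0,0,0]]]}}

```text
clock: 2.8
position: [0.4684, -0.0649, 0.0899]
tool_rot: [-3.141, 0.001, 2.987]
force: [-0.2, 0.7, -0.2]
grip_width: 0.0855
```

Emit:
{"name": "servo_tool", "arguments": {"rows": [[[0,0,2,0,0,0],[0,0,1,0,0,0],[0,0,0,0,0,0]]]}}

```text
clock: 3.18
position: [0.4666, -0.0626, 0.0611]
tool_rot: [3.142, -0.001, 2.99]
force: [-1.0, -0.9, -0.7]
grip_width: 0.0853
```

```bash
python3 - <<'E'
from h import *
s=bot.observe();print(s['clock'],s['position'],s['tool_rot'],s['force'])
f=bot.grab_frame('top'); save(f['image'],'top4.png',(150,120,350,260),4)
f=bot.grab_frame('scene'); save(f['image'],'sc4.png',(170,110,370,260),4)
E
```

```text
3.175 [ 0.46661166 -0.06264961  0.061104  ] [ 3.14157558e+00 -6.34261656e-04  2.99033412e+00] [-1.04705919 -0.93541599 -0.74211534]
```

View pics/top4.png

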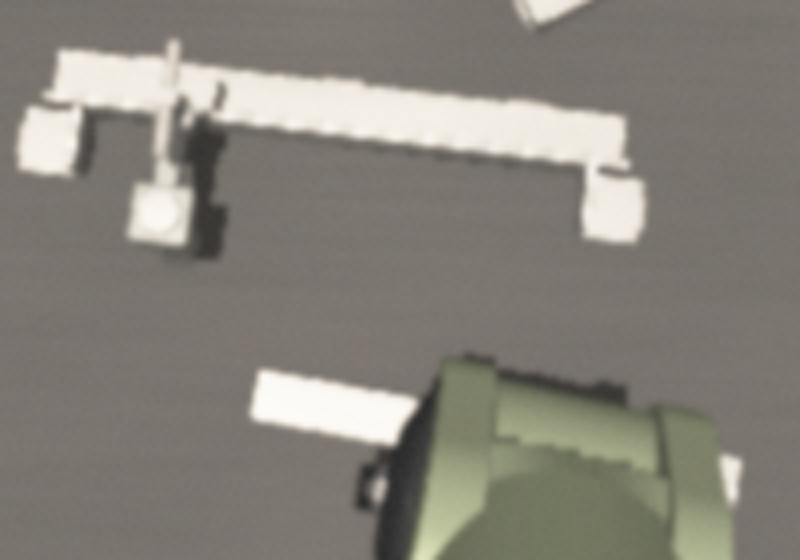

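View pics/sc4.png

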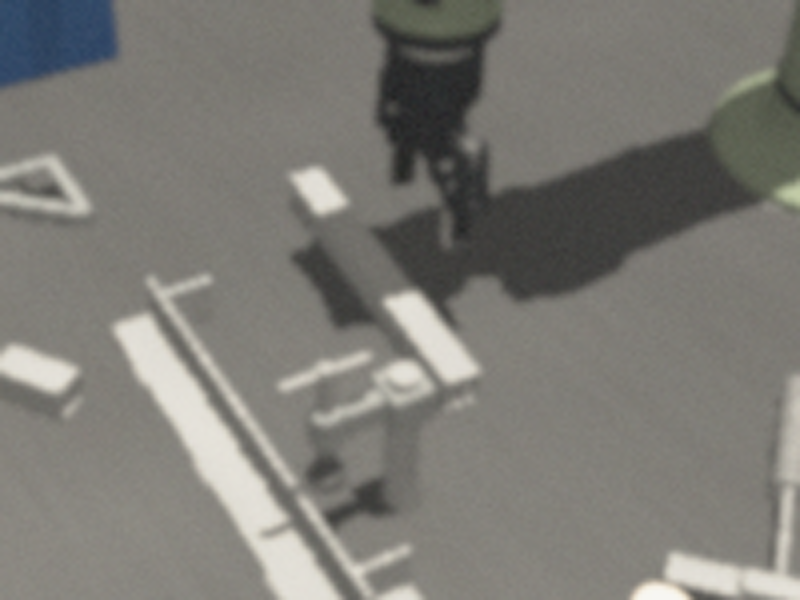

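The gripper is in front of the tube and clear of it; the tube's ends are still visible at (255,395) and (738,480). Next I lower to push height.

Emit:
{"name": "servo_tool", "arguments": {"rows": [[[0,0,2.5,0,0,0],[0,0,2,0,0,0],[0,0,0.8,0,0,0],[0,0,0.5,0,0,0],[0,0,0,0,0,0]]]}}

```text
clock: 3.9
position: [0.4669, -0.063, 0.0037]
tool_rot: [-3.142, 0.0, 2.99]
force: [0.5, -0.8, 0.2]
grip_width: 0.0853
```

Emit:
{"name": "servo_tool", "arguments": {"rows": [[[0,0,0.6,0,0,0],[-1,0,0,0,0,0],[-0.7,0,0,0,0,0],[-0.6,0,0,0,0,0],[-0.6,0.1,0,0,0,0]]]}}

```text
clock: 4.53
position: [0.4955, -0.0665, -0.0027]
tool_rot: [-3.141, -0.001, 2.99]
force: [-4.0, -0.2, 2.0]
grip_width: 0.0853
```

Emit:
{"name": "servo_tool", "arguments": {"rows": [[[-0.8,0.1,0,0,0,1],[-0.8,0.1,0,0,0,1],[-0.8,0.1,0,0,0,1],[-0.8,0.1,0,0,0,1],[-0.8,0.1,0,0,0,1]]]}}

```text
clock: 5.15
position: [0.5362, -0.0689, -0.0027]
tool_rot: [3.142, -0.0, 2.902]
force: [-1.9, 0.9, 0.8]
grip_width: 0.0854
```

```bash
cat >> h.py <<'E'
O=np.array([0.6930,0.0299]); PJ=-0.0903
JX=np.array([np.cos(PJ),np.sin(PJ)]); JY=np.array([-np.sin(PJ),np.cos(PJ)])
def toj(P): P=np.asarray(P)[:2]-O; return np.array([P@JX,P@JY])
def look(n):
    s=bot.observe();print(round(s['clock'],2),'tcp jig',toj(s['position']).round(4),'z',round(s['position'][2],4),'angle rel deg',round(np.degrees(s['tool_rot'][2]-np.pi-PJ),2),'F',s['force'].round(1))
    for nm,c in (('top',(150,120,350,260)),('scene',(170,110,370,260))):
        f=bot.grab_frame(nm); save(f['image'],f'{nm}{n}.png',c,4)
E
python3 -c "
from h import *
look(5)"
```

```text
5.15 tcp jig [-0.1473 -0.1125] z -0.0027 angle rel deg -8.58 F [-1.9  0.9  0.8]
```

View pics/top5.png

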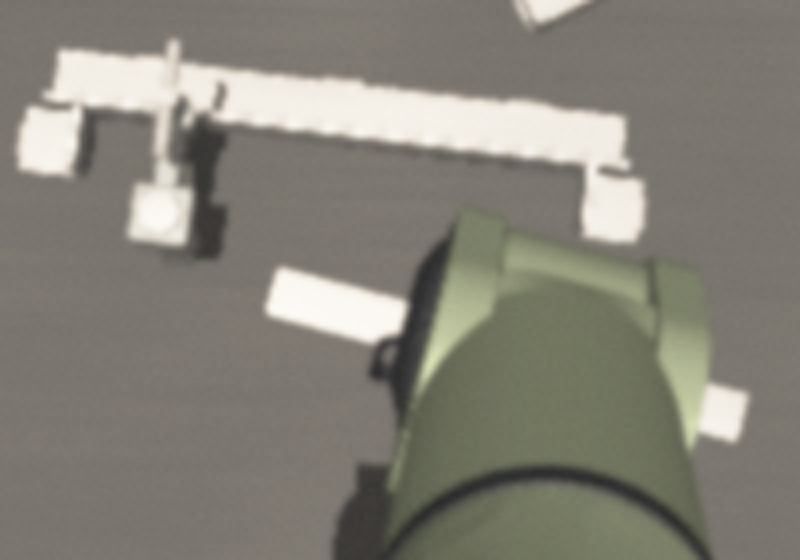

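View pics/scene5.png

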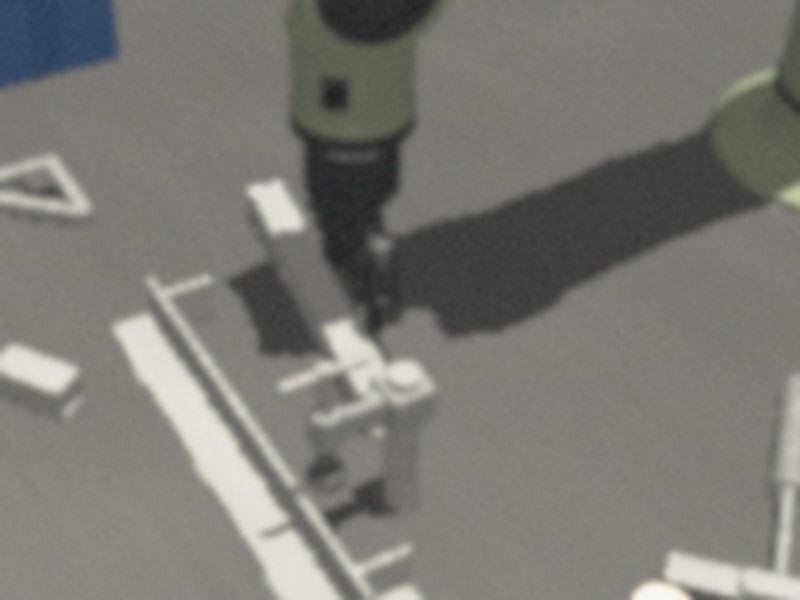

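Top view: the tube moves with the hand, left end near (272,292) and right end near (742,415). It's pointing at the gap right of the post.

Emit:
{"name": "servo_tool", "arguments": {"rows": [[[-0.8,0.1,0,0,0,1.2],[-0.8,0.1,0,0,0,1.2],[-0.8,0.1,0,0,0,1.2],[-0.7,0.1,0,0,0,1.2],[0,0,0,0,0,0]]]}}

```text
clock: 5.88
position: [0.5673, -0.0734, -0.0027]
tool_rot: [3.142, 0.001, 2.818]
force: [0.0, 0.5, -0.1]
grip_width: 0.0851
```

```bash
python3 -c "
from h import *
look(6)"
```

```text
5.88 tcp jig [-0.1158 -0.1142] z -0.0027 angle rel deg -13.34 F [ 0.   0.5 -0.1]
```

View pics/top6.png

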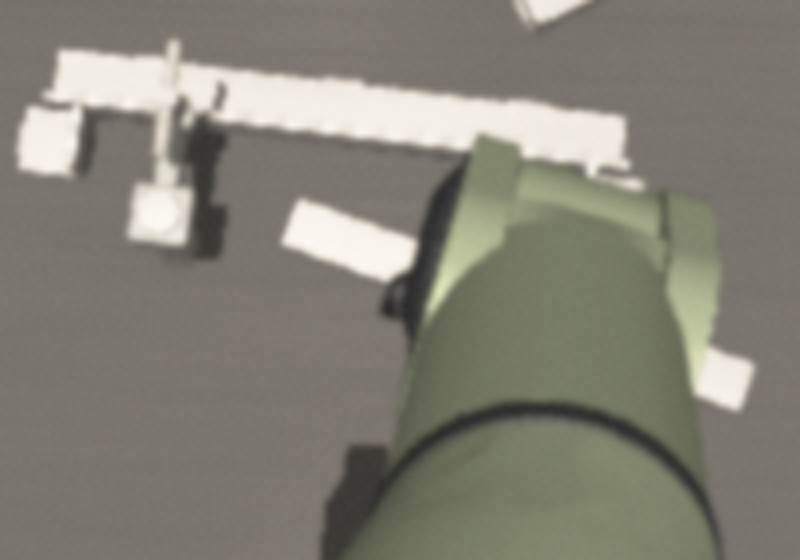

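Emit:
{"name": "servo_tool", "arguments": {"rows": [[[1,0,0,0,0,0],[1,0,-1,0,0,0],[0,-2,-4,0,0,0],[0,-4,-3,0,0,0],[0,-4.5,0,0,0,0]]], "grip": -1}}

```text
clock: 6.6
position: [0.5147, -0.1671, 0.0801]
tool_rot: [3.141, 0.004, 2.82]
force: [0.4, -0.4, -1.0]
grip_width: -0.0
```

Emit:
{"name": "servo_tool", "arguments": {"rows": [[[0,-5,0,0,0,0],[0,-5,0,0,0,0],[-1,-4,0,0,0,0],[0,0,0,0,0,0]]]}}

```text
clock: 7.1
position: [0.4779, -0.3054, 0.0781]
tool_rot: [-3.14, 0.001, 2.814]
force: [-0.3, 0.5, -0.5]
grip_width: -0.0001
```

```bash
cat >> h.py <<'E'
def tubefit(f,zoomc,x0=150,y0=120,s=4):
    # zoomc: corners top face LB(back),LF,RB,RF in zoomed pixels
    P=[toj(ray(f,(x0+(u+.5)/s-.5,y0+(v+.5)/s-.5),0.03)) for u,v in zoomc]
    L=(P[0]+P[1])/2;R=(P[2]+P[3])/2;d=L-R
    print('L',L.round(4),'R',R.round(4),'C',((L+R)/2).round(4),'len',round(np.hypot(*d),4),'ang',round(-np.degrees(np.arctan2(d[0],d[1])),2))
E
python3 -c "
from h import *
look(7); print(bot.observe()['qpos'])
f=bot.grab_frame('top'); tubefit(f,[(300,200),(282,244),(755,363),(741,410)])
g=cv2.cvtColor(f['image'],cv2.COLOR_RGB2GRAY); m=((g>150)*255).astype(np.uint8); m[:165]=0
n,l,st,c=cv2.connectedComponentsWithStats(m)
for i in range(1,n):
    if st[i,4]>80 and 215<c[i][0]<350 and c[i][1]<300: 
        r=cv2.minAreaRect(np.argwhere(l==i)[:,::-1].astype(np.float32)); print(r,toj(ray(f,r[0],.03)))
"
```

```text
7.1 tcp jig [-0.184  -0.3533] z 0.0781 angle rel deg -13.57 F [-0.3  0.5 -0.5]
[ 0.32189866  0.65075938  0.19236878  1.88169745 -0.19924321  0.62762561
  1.88529458]
L [-0.056   0.0209] R [-0.1241 -0.2711] C [-0.09   -0.1251] len 0.2998 ang -13.13
((303.0, 172.5), (15.0, 16.0), 90.0) [-0.02544922 -0.17766487]
((279.0802917480469, 195.52919006347656), (123.02750396728516, 13.926029205322266), 19.98310661315918) [-0.08991545 -0.12448569]
```

View pics/top7.png

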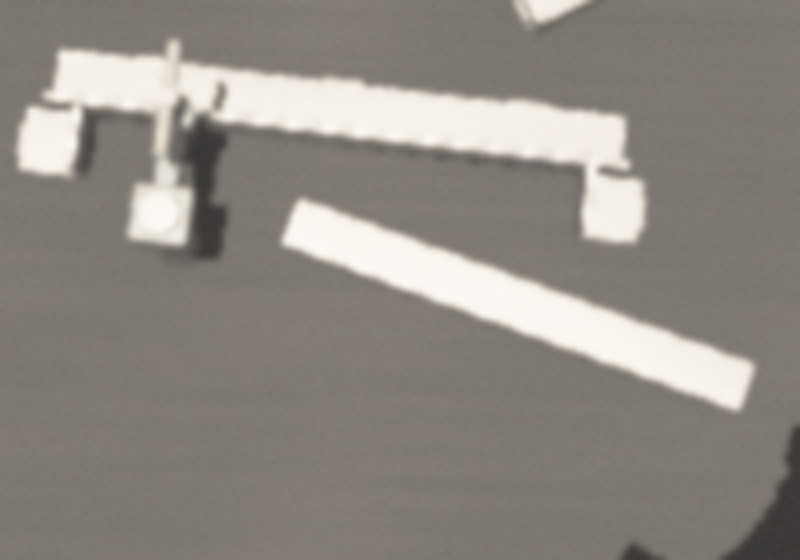

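View pics/scene7.png

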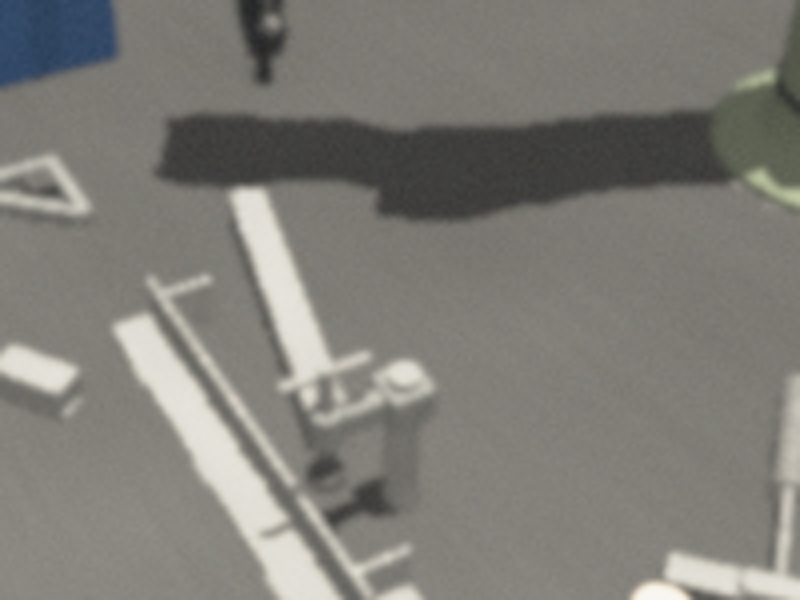

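Emit:
{"name": "servo_tool", "arguments": {"rows": [[[0,0,0,0,0,-10],[0,0,0,0,0,-10],[0,0,0,0,0,-10],[0,0,0,0,0,-10],[0,0,0,0,0,-10]]]}}

```text
clock: 7.88
position: [0.4798, -0.3008, 0.0776]
tool_rot: [3.141, 0.0, -2.584]
force: [-0.0, -0.4, -0.2]
grip_width: 0.0002
```

Emit:
{"name": "servo_tool", "arguments": {"rows": [[[0,0,0,0,0,-10],[0,0,0,0,0,-10],[0,0,0,0,0,-10],[0,0,0,0,0,-10],[0,0,0,0,0,0]]]}}

```text
clock: 8.5
position: [0.4761, -0.2971, 0.0724]
tool_rot: [3.124, 0.005, -1.972]
force: [-0.6, 0.5, 0.2]
grip_width: -0.0001
```

```bash
python3 -c "
from h import *
s=bot.observe();print(s['qpos'],s['tool_rot'],np.degrees(s['tool_rot'][2]-np.pi-PJ),toj(s['position']),s['position'])
R=np.array([-.1248,-.271]);t=np.array([.232,.973]);n=np.array([.973,-.232])
d=R-.035*t-toj(s['position']);print('tool x',-d@t,'y',-d@n)
"
```

```text
[ 1.06213582  0.818533   -0.90146753  1.84159524  0.79892228  0.9137238
  2.51782565] [ 3.12435957  0.00536064 -1.97222255] -287.82621962932393 [-0.18649126 -0.34522943] [ 0.47613669 -0.29710559  0.07241572]
tool x -0.05151825030357626 y -0.0428043638723505
```

Emit:
{"name": "servo_tool", "arguments": {"rows": [[[0,0,0,0,0,10],[0,0,0,0,0,10],[0,0,0,0,0,10],[0,0,0,0,0,10],[0,0,0,0,0,10]]]}}

```text
clock: 9.12
position: [0.4766, -0.2979, 0.0734]
tool_rot: [3.131, -0.012, -2.853]
force: [-0.2, 0.1, -0.2]
grip_width: -0.0002
```

Emit:
{"name": "servo_tool", "arguments": {"rows": [[[0,0,0,0,0,10],[0,0,0,0,0,10],[0,0,0,0,0,10],[0,0,0,0,0,10],[0,0,0,0,0,10]]]}}

```text
clock: 9.75
position: [0.477, -0.2983, 0.0739]
tool_rot: [-3.14, -0.014, 2.557]
force: [-0.6, 0.3, 0.0]
grip_width: 0.0003
```

```bash
python3 -c "
from h import *
s=bot.observe();print(s['qpos'],s['tool_rot'],np.degrees(s['tool_rot'][2]-np.pi-PJ),toj(s['position']),s['position'])
"
```

```text
[ 0.79759446  0.6862354  -0.48794111  1.85473357  0.46135292  0.7294505
  1.03472015] [-3.1395152  -0.01365341  2.55675243] -28.335067609860094 [-0.18556952 -0.34629511] [ 0.47695857 -0.29825005  0.07391968]
```

Emit:
{"name": "servo_tool", "arguments": {"rows": [[[0,0,0,0,0,10],[0,0,0,0,0,10],[0,0,0,0,0,10],[0,0,0,0,0,10],[0,0,0,0,0,10]]]}}

```text
clock: 10.38
position: [0.4773, -0.2985, 0.0744]
tool_rot: [-3.131, -0.006, 1.684]
force: [0.7, 0.9, 0.2]
grip_width: 0.0003
```

Emit:
{"name": "servo_tool", "arguments": {"rows": [[[0,0,0,0,0,10],[0,0,0,0,0,10],[0,0,0,0,0,3],[0,0,0,0,0,0]]]}}

```text
clock: 10.88
position: [0.4773, -0.2984, 0.0743]
tool_rot: [-3.129, -0.002, 1.29]
force: [0.4, -0.4, 0.2]
grip_width: 0.0001
```

```bash
python3 -c "
from h import *
from scipy.spatial.transform import Rotation as Ro
s=bot.observe();print(s['qpos'],s['tool_rot'],np.degrees(s['tool_rot'][2]-np.pi-PJ),toj(s['position']),s['position'])
A=Ro.from_euler('xyz',s['tool_rot']); B=Ro.from_euler('xyz',[np.pi,0,np.pi+PJ+np.radians(-103.4)])
print('turn deg',np.degrees((A.inv()*B).as_rotvec()))
R=np.array([-.1248,-.271]);t=np.array([.232,.973]);n=np.array([.973,-.232])
d=R-.035*t-toj(s['position']);print('tool x',d@t,'y',d@n)
"
```

```text
[ 0.56759128  0.64655506 -0.1604054   1.86720936  0.15933486  0.65286351
  0.03020392] [-3.12909051e+00 -1.82600588e-03  1.29001110e+00] -100.91399980874404 [-0.18517797 -0.34639486] [ 0.47733953 -0.29838469  0.0742845 ]
turn deg [-0.71847735 -0.08906449  2.48662112]
tool x 0.05234752847108489 y 0.04125616001553888
```

Emit:
{"name": "servo_tool", "arguments": {"rows": [[[2.6,2,0,-0.7,-0.1,2.5],[2.6,2.1,0,0,0,0],[0,0,2.5,0,0,0],[0,0,2.5,0,0,0],[0,0,0,0,0,0]]]}}

```text
clock: 11.5
position: [0.5302, -0.2604, 0.0221]
tool_rot: [-3.137, -0.001, 1.248]
force: [-0.2, -0.1, 0.8]
grip_width: 0.0003
```

```bash
python3 -c "
from h import *
look(8)
s=bot.observe(); print(s['position'],s['tool_rot'])
R=np.array([-.1248,-.271]);t=np.array([.232,.973]);n=np.array([.973,-.232])
d=R-toj(s['position']);print('to end: x',d@t,'y',d@n)
"
```

```text
11.5 tcp jig [-0.1359 -0.3038] z 0.0221 angle rel deg -103.31 F [-0.2 -0.1  0.8]
[ 0.53113903 -0.26089938  0.02371563] [-3.13905795e+00 -1.04768314e-03  1.24802909e+00]
to end: x 0.03467538164439527 y 0.0021982887573015783
```

View pics/top8.png

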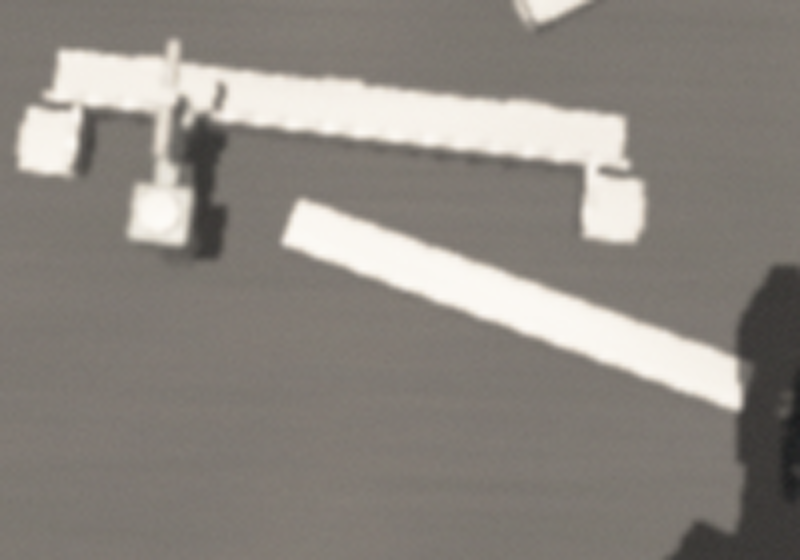

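View pics/scene8.png

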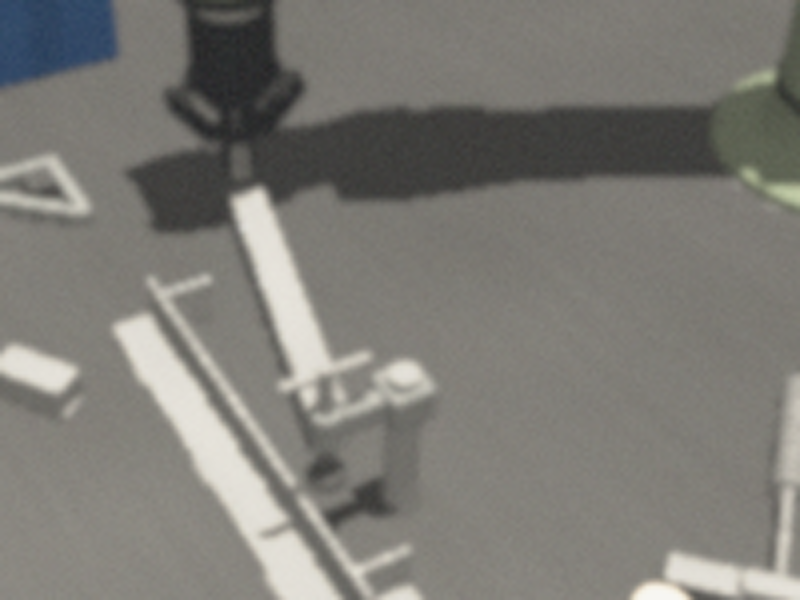

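The closed fingers stand right behind the tube's right end, in line with it. I lower to about 9 mm and push along the tube's axis.

Emit:
{"name": "servo_tool", "arguments": {"rows": [[[0,0.2,1.4,0,0,0],[1,0,0,0,0,0],[0.8,0,0,0,0,0],[0.6,0,0,0,0,0],[0.6,0,0,0,0,0]]]}}

```text
clock: 12.22
position: [0.5421, -0.2328, 0.0089]
tool_rot: [-3.138, -0.001, 1.248]
force: [-1.1, -2.4, 0.0]
grip_width: 0.0001
```

Emit:
{"name": "servo_tool", "arguments": {"rows": [[[0.8,0,0,0,0,0],[0.8,0,0,0,0,0],[0.8,0,0,0,0,0],[0.8,0,0,0,0,0],[0.8,0,0,0,0,0]]]}}

```text
clock: 12.85
position: [0.5548, -0.1944, 0.0087]
tool_rot: [-3.138, -0.002, 1.248]
force: [-1.0, -3.1, 2.3]
grip_width: 0.0003
```

```bash
python3 -c "
from h import *
look(9)
"
```

```text
12.85 tcp jig [-0.1174 -0.2358] z 0.0087 angle rel deg -103.31 F [-1.  -3.1  2.3]
```

View pics/top9.png

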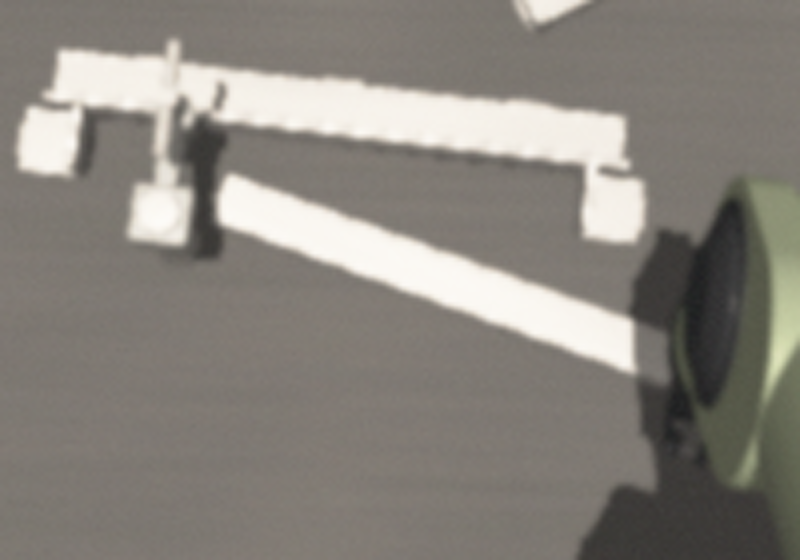

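```bash
cat >> h.py <<'E'
def edges(f,ua,ub,va,slope,h=14):
    """back & front top edges of tube along columns ua..ub; va = centre row at ua, slope rows/col"""
    g=cv2.GaussianBlur(cv2.cvtColor(f['image'],cv2.COLOR_RGB2GRAY),(0,0),0.6).astype(float)
    out=[]
    B=[];F=[]
    for u in range(ua,ub):
        vc=va+slope*(u-ua); v=int(round(vc))
        for sgn,L in ((-1,B),(1,F)):
            for k in range(h):
                a,b=g[v+sgn*k,u],g[v+sgn*(k+1),u]
                if a>=165>b: L.append(toj(ray(f,(u,v+sgn*(k+(a-165)/(a-b))),.03))); break
    r=[]
    for nm,L in (('back',B),('front',F)):
        L=np.array(L)
        c=np.polyfit(L[:,1],L[:,0],1)
        for _ in range(3):
            e=abs(L[:,0]-np.polyval(c,L[:,1])); L=L[e<max(.0015,2*np.median(e))]; c=np.polyfit(L[:,1],L[:,0],1)
        r.append(c); print(nm,len(L),'x0=%.4f ang=%.2f'%(c[1],-np.degrees(np.arctan(c[0]))))
    P=np.array([-.0742,.0900]); m=r[1]
    print('width %.4f'%((r[0][1]-r[1][1])*np.cos(np.arctan(m[0]))),'post gap mm %.1f'%(1e3*((m[0]*P[1]+m[1]-P[0])/np.hypot(1,m[0])-.012)))
    return r
E
python3 -c "
from h import *
f=bot.grab_frame('top'); edges(f,215,300,120+210/4,(340-210)/(620-260))
"
```

```text
back 85 x0=-0.0438 ang=-13.29
front 85 x0=-0.0784 ang=-13.24
width 0.0336 post gap mm 4.6
```

Emit:
{"name": "servo_tool", "arguments": {"rows": [[[0.8,0,0,0,0,0],[0.8,0,0,0,0,0],[0.8,0,0,0,0,0],[0.8,0,0,0,0,0],[0.8,0,0,0,0,0]]]}}

```text
clock: 13.62
position: [0.5675, -0.1564, 0.0088]
tool_rot: [-3.137, -0.002, 1.248]
force: [-0.1, -1.1, -0.7]
grip_width: -0.0
```

```bash
python3 -c "
from h import *
look(10)
f=bot.grab_frame('top'); edges(f,205,270,120+205/4,(340-210)/(620-260))
"
```

```text
13.62 tcp jig [-0.1082 -0.1968] z 0.0088 angle rel deg -103.3 F [-0.1 -1.1 -0.7]
back 65 x0=-0.0440 ang=-13.15
front 65 x0=-0.0784 ang=-13.23
width 0.0335 post gap mm 4.5
```

View pics/top10.png

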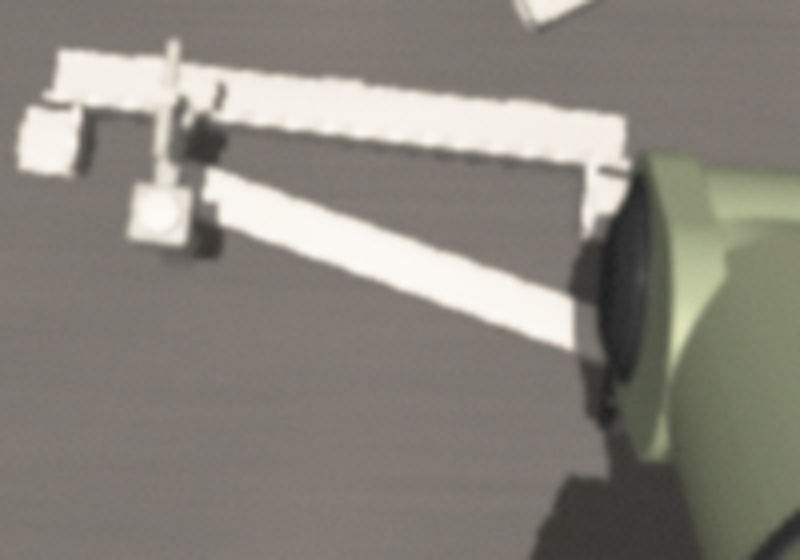

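View pics/scene10.png

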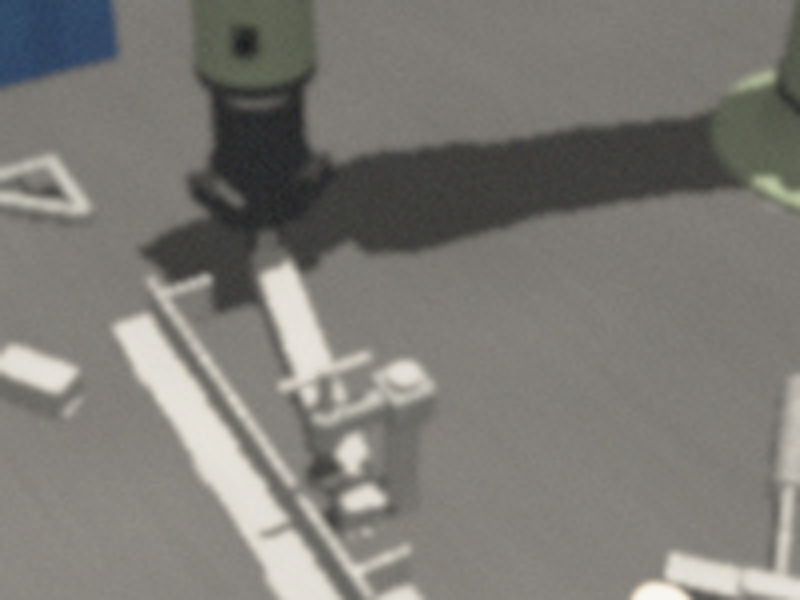

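The left end is now behind the post under the arm, shown between the post and fence at (350,490) in the scene view. The gap to the post is about 6 mm and holding.

Emit:
{"name": "servo_tool", "arguments": {"rows": [[[0.8,0,0,0,0,0],[0.8,0,0,0,0,0],[0.8,0,0,0,0,0],[0.8,0,0,0,0,0],[0.8,0,0,0,0,0]]]}}

```text
clock: 14.4
position: [0.5801, -0.1184, 0.0088]
tool_rot: [-3.137, -0.002, 1.248]
force: [-0.5, -2.0, 0.5]
grip_width: 0.0001
```

```bash
python3 -c "
from h import *
look(11)
f=bot.grab_frame('top'); edges(f,200,260,120+205/4,(340-210)/(620-260))
"
```

```text
14.4 tcp jig [-0.099  -0.1579] z 0.0088 angle rel deg -103.31 F [-0.5 -2.   0.5]
back 57 x0=-0.0442 ang=-13.13
front 55 x0=-0.0784 ang=-13.42
width 0.0333 post gap mm 4.8
```

View pics/top11.png

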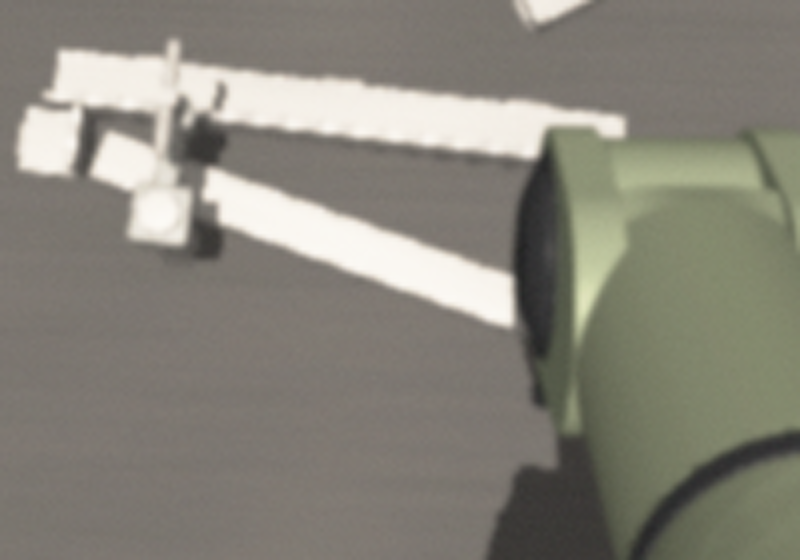

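View pics/scene11.png

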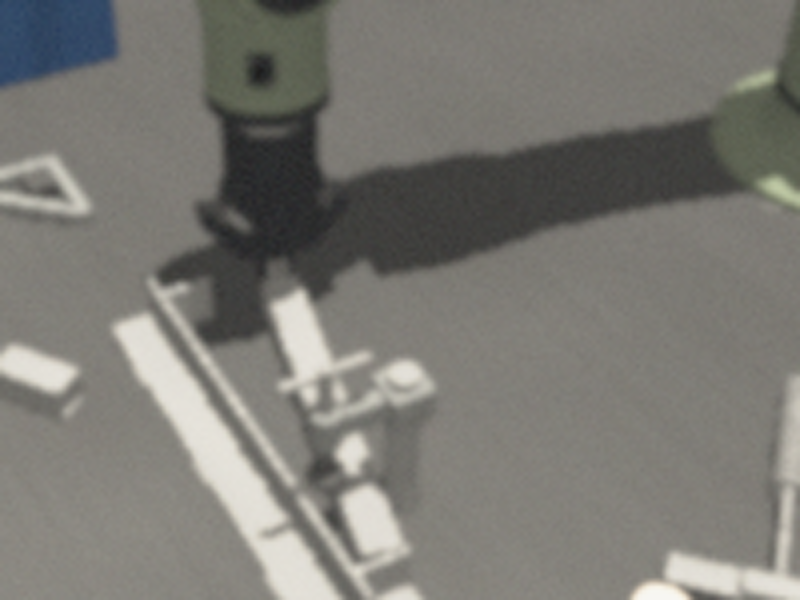

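Emit:
{"name": "servo_tool", "arguments": {"rows": [[[0.3,0,0,0,0,0],[0,0,0,0,0,0],[-1,0,0,0,0,0],[-2,0,0,0,0,0],[0,0,-4,0,0,0]]]}}

```text
clock: 15.18
position: [0.5688, -0.1478, 0.0471]
tool_rot: [-3.133, 0.0, 1.245]
force: [0.9, -0.2, -0.0]
grip_width: 0.0001
```

Emit:
{"name": "servo_tool", "arguments": {"rows": [[[0,0,-4,0,0,0],[0,-4,0,0,0,-10],[0,-4,0,0,0,-10],[0,-2,0,0,0,-10],[0,0,0,0,0,-10]]], "grip": 1}}

```text
clock: 15.8
position: [0.4724, -0.1286, 0.0894]
tool_rot: [-3.139, -0.003, 1.95]
force: [0.5, 0.6, -0.3]
grip_width: 0.0852
```

Emit:
{"name": "servo_tool", "arguments": {"rows": [[[0,0,0,0,0,-10],[0,0,0,0,0,-10],[0,0,0,0,0,-10],[0,0,0,0,0,-10],[0,0,0,0,0,-10]]]}}

```text
clock: 16.42
position: [0.4737, -0.1284, 0.0892]
tool_rot: [3.141, -0.004, 2.823]
force: [0.0, -0.6, -0.3]
grip_width: 0.0854
```

```bash
python3 -c "
from h import *
look(12)
s=bot.observe();print(s['qpos'].round(2),s['tool_rot'])
f=bot.grab_frame('top'); edges(f,200,260,120+205/4,(340-210)/(620-260))
"
```

```text
16.43 tcp jig [-0.2042 -0.1775] z 0.0892 angle rel deg -13.07 F [ 0.  -0.6 -0.3]
[ 0.56  0.58 -0.55  2.04  0.49  0.65  0.93] [ 3.14014984 -0.00424264  2.81973105]
back 56 x0=-0.0446 ang=-13.16
front 55 x0=-0.0780 ang=-13.41
width 0.0325 post gap mm 5.2
```

View pics/top12.png

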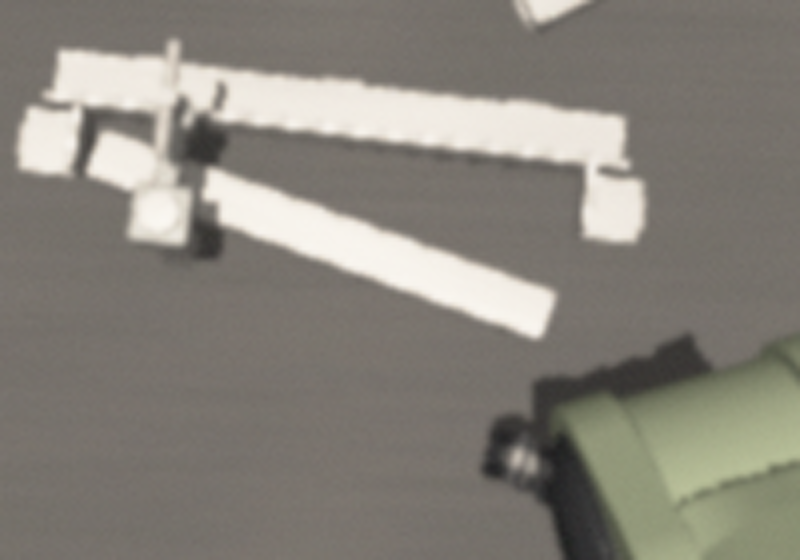

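```bash
cat > plan.py <<'E'
from h import *
def rel(C,th,loc):  # jig pose of tool for tube pose
    t=np.array([-np.sin(th),np.cos(th)]);n=np.array([np.cos(th),np.sin(th)])
    return C+loc[0]*n+loc[1]*t
E
python3 -c "
from plan import *
f=bot.grab_frame('top'); tubefit(f,[(103,132),(88,175),(557,292),(541,338)])
print('LF y',toj(ray(f,(150+88/4,120+175/4),.03)))
s=bot.observe(); p=toj(s['position']); th=np.radians(-13.3)
C=np.array([-.0612,.004]); T=rel(C,th,(-.045,-.075)); d=T-p
a=s['tool_rot'][2]-np.pi-PJ
ax=-np.array([np.cos(a),np.sin(a)]);ay=np.array([-np.sin(a),np.cos(a)])
print('tool delta',d@ax,d@ay)
C0,C1=C,np.array([-.015,.0])
prev=T;
for k in range(0,11):
    th=np.radians(-13.3*(1-k/10)); q=rel(C0+(C1-C0)*k/10,th,(-.026,-.075))
    if k: d=q-pq; print(k,d@-np.array([np.cos(tp),np.sin(tp)])*100,d@np.array([-np.sin(tp),np.cos(tp)])*100,q)
    pq=q;tp=th
"
```

```text
L [-0.0277  0.1469] R [-0.0946 -0.1444] C [-0.0612  0.0013] len 0.2989 ang -12.93
LF y [-0.0425838   0.14864082]
tool delta -0.05164991479826776 0.1342013619332046
1 -0.6335920446751125 0.009028308958038644 [-0.09756963 -0.06437684]
2 -0.6350318201591606 -0.0016391963497125552 [-0.09136079 -0.06570993]
3 -0.6362236064849933 -0.012337246092020915 [-0.08513072 -0.06700588]
4 -0.6371667615019752 -0.023060076014631756 [-0.07888029 -0.06826423]
5 -0.637860777025401 -0.033801908511398714 [-0.07261037 -0.0694845 ]
6 -0.6383052791102922 -0.04455695573732247 [-0.06632186 -0.07066626]
7 -0.6385000282529005 -0.055319422727135255 [-0.06001566 -0.07180907]
8 -0.6384449195197494 -0.06608351051769495 [-0.05369267 -0.07291255]
9 -0.6381399826041648 -0.0768434192725493 [-0.04735381 -0.07397631]
10 -0.6375853818102979 -0.08759335140697799 [-0.041 -0.075]
```

Emit:
{"name": "servo_tool", "arguments": {"rows": [[[-1.7,4.4,0,0,0,0],[-1.7,4.4,0,0,0,0],[-1.8,4.4,0,0,0,0],[0,0,3,0,0,0],[0,0,2,0,0,0]]]}}

```text
clock: 17.25
position: [0.5647, -0.0182, 0.0379]
tool_rot: [3.141, -0.005, 2.816]
force: [0.8, -0.4, -0.0]
grip_width: 0.0855
```

```bash
python3 -c "
from plan import *
look(13)
p=toj(bot.observe()['position']);th=np.radians(-13.3);d=p-np.array([-.0612,.0013])
print('local',d@np.array([np.cos(th),np.sin(th)]),d@np.array([-np.sin(th),np.cos(th)]))
"
```

```text
17.25 tcp jig [-0.1234 -0.0595] z 0.0379 angle rel deg -13.46 F [ 0.8 -0.4 -0. ]
local -0.047339278235305225 -0.0741947266625557
```

View pics/scene13.png

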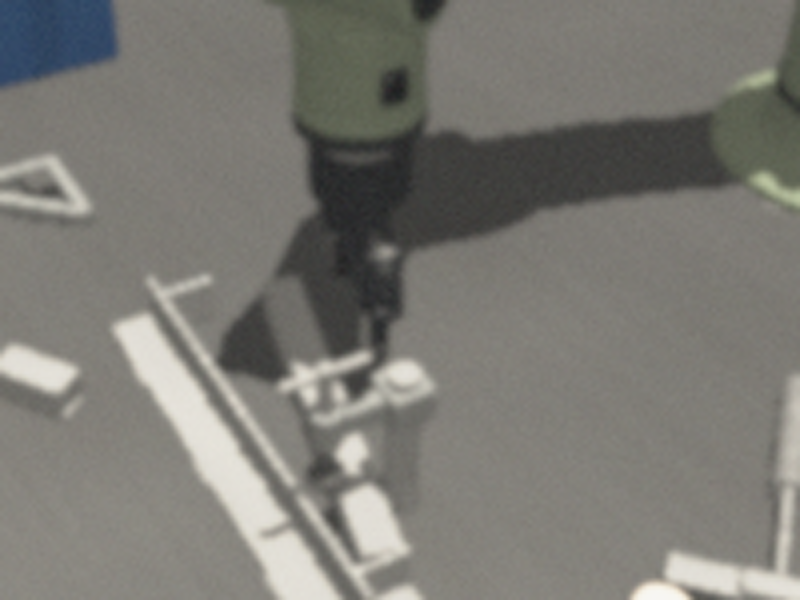

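The hand is in front of the tube's right half and clear of the clamp. I lower it and swing the right end in.

Emit:
{"name": "servo_tool", "arguments": {"rows": [[[0,0,2.5,0,0,0],[0,0,1.3,0,0,0],[0,0,0.3,0,0,0],[-1,0,0,0,0,0],[-0.8,0,0,0,0,0]]]}}

```text
clock: 17.98
position: [0.5835, -0.024, -0.0011]
tool_rot: [3.14, -0.003, 2.818]
force: [0.4, -0.3, -0.1]
grip_width: 0.0857
```

Emit:
{"name": "servo_tool", "arguments": {"rows": [[[-0.5,0,0,0,0,-0.3],[-0.6,0,0,0,0,-1.3],[-0.6,0,0,0,0,-1.3],[-0.6,0,0,0,0,-1.3],[-0.6,0,0,0,0,-1.3]]]}}

```text
clock: 18.6
position: [0.6103, -0.032, -0.002]
tool_rot: [3.14, -0.004, 2.916]
force: [-3.0, -0.1, 2.3]
grip_width: 0.0851
```

```bash
python3 -c "
from plan import *
look(14)
"
```

```text
18.6 tcp jig [-0.0768 -0.0691] z -0.002 angle rel deg -7.73 F [-3.  -0.1  2.3]
```

View pics/top14.png

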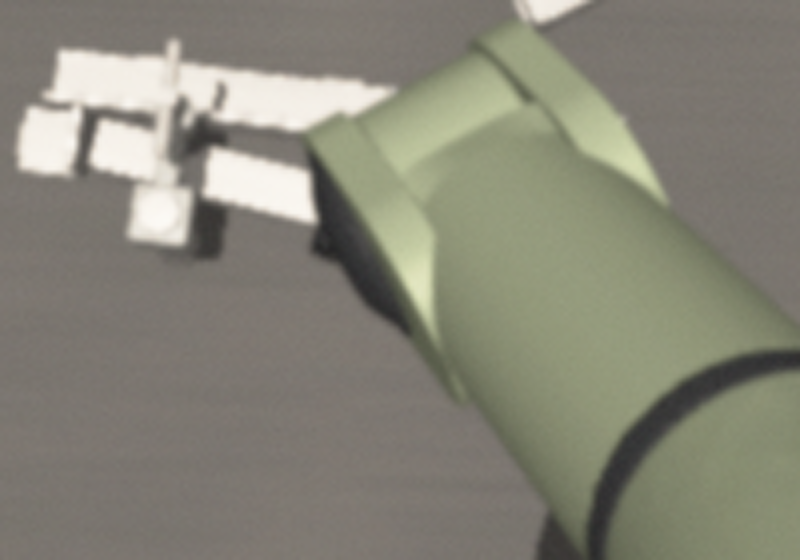

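View pics/scene14.png

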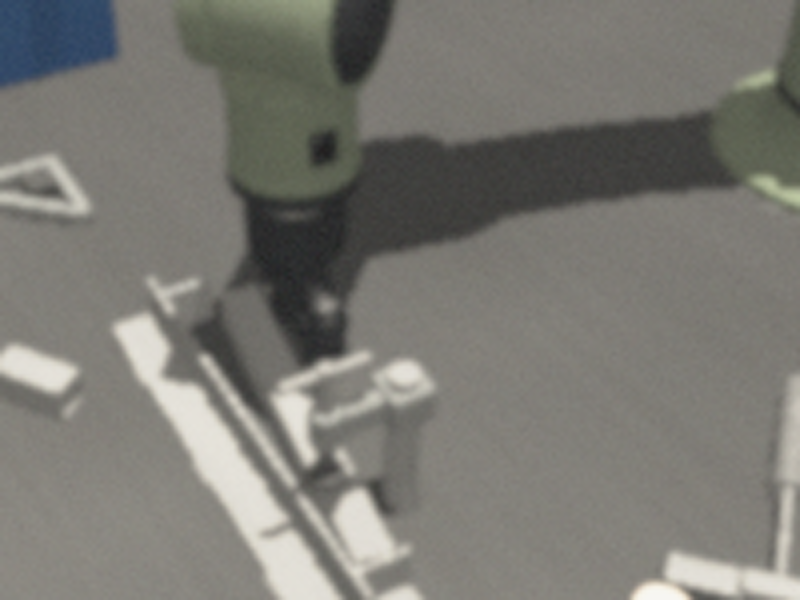

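The right end swings in, with the gap to the left stop kept (tube at column 92, stop at column 80).

Emit:
{"name": "servo_tool", "arguments": {"rows": [[[-0.65,-0.05,0,0,0,-1.4],[-0.65,-0.05,0,0,0,-1.4],[-0.65,-0.05,0,0,0,-1.4],[-0.6,-0.05,0,0,0,-1.4],[-0.4,-0.05,0,0,0,-1]]]}}

```text
clock: 19.32
position: [0.6389, -0.0397, -0.0021]
tool_rot: [3.139, -0.004, 3.031]
force: [-3.3, -0.2, 1.8]
grip_width: 0.0855
```

```bash
python3 -c "
from plan import *
look(15)
"
```

```text
19.32 tcp jig [-0.0476 -0.0742] z -0.0021 angle rel deg -1.15 F [-3.3 -0.2  1.8]
```

View pics/top15.png

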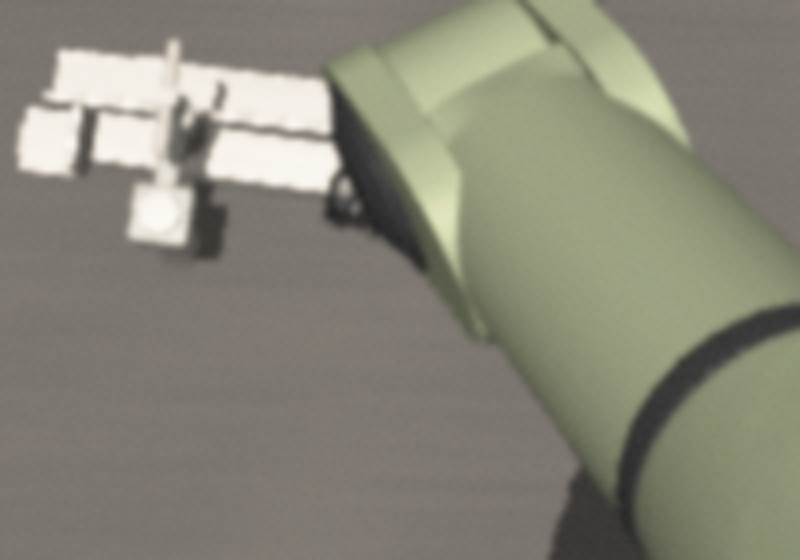

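View pics/scene15.png

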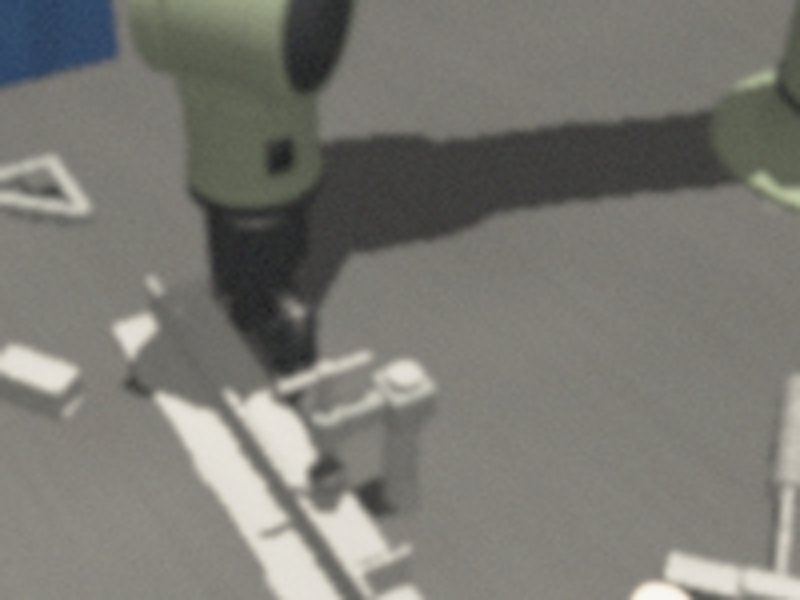

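The tube is inside the bay and nearly parallel, a few mm from the fence. I'll push the last bit gently and watch the force.

Emit:
{"name": "servo_tool", "arguments": {"rows": [[[-0.3,0,0,0,0,-0.6],[-0.2,0,0,0,0,-0.5],[-0.1,0,0,0,0,0],[0,0,0,0,0,0]]]}}

```text
clock: 19.92
position: [0.6445, -0.0403, -0.0022]
tool_rot: [3.139, -0.004, 3.049]
force: [-1.7, -0.4, -0.3]
grip_width: 0.0858
```

Emit:
{"name": "servo_tool", "arguments": {"rows": [[[-0.1,0,0,0,0,0],[-0.1,0,0,0,0,0],[0,0,0,0,0,0]]]}}

```text
clock: 20.3
position: [0.6454, -0.0403, -0.0022]
tool_rot: [3.139, -0.006, 3.049]
force: [-10.0, 0.9, 6.6]
grip_width: 0.0854
```

Emit:
{"name": "servo_tool", "arguments": {"rows": [[[1,0,0,0,0,0],[0.5,0,0,0,0,0],[0,3.5,0,0,0,0],[0,3.5,0,0,0,0],[0,0,0,0,0,0]]]}}

```text
clock: 20.92
position: [0.638, 0.0335, -0.0016]
tool_rot: [3.138, -0.003, 3.053]
force: [0.3, 0.5, 0.6]
grip_width: 0.0852
```

```bash
python3 -c "
from plan import *
look(16)
"
```

```text
20.93 tcp jig [-0.0551 -0.0014] z -0.0016 angle rel deg 0.09 F [0.3 0.5 0.6]
```

View pics/scene16.png

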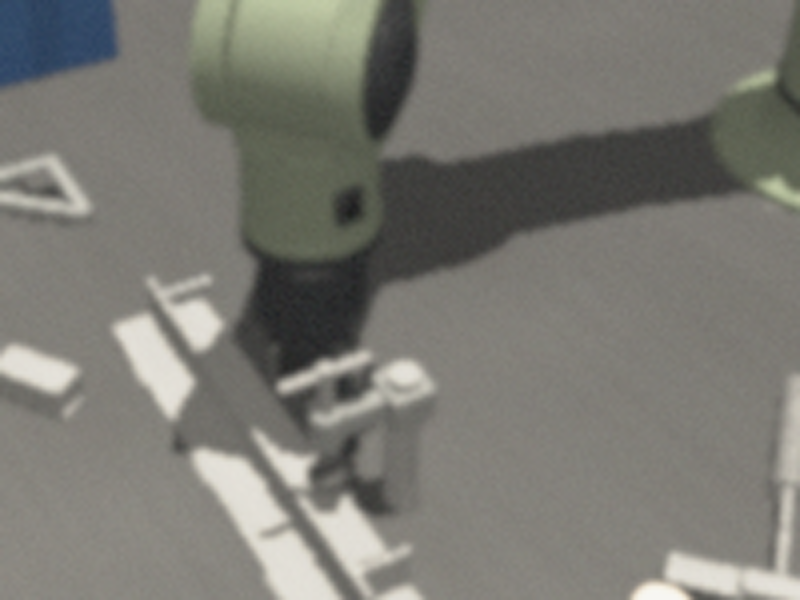

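Emit:
{"name": "servo_tool", "arguments": {"rows": [[[-0.7,0,0,0,0,0],[-0.4,0,0,0,0,0],[-0.2,0,0,0,0,0],[-0.2,0,0,0,0,0],[0,0,0,0,0,0]]]}}

```text
clock: 21.65
position: [0.6518, 0.029, -0.0022]
tool_rot: [3.14, -0.006, 3.049]
force: [-7.5, -0.9, 4.1]
grip_width: 0.0854
```

Emit:
{"name": "servo_tool", "arguments": {"rows": [[[-0.1,0,0,0,0,0],[0,0,0,0,0,0],[0,0,0,0,0,0]]]}}

```text
clock: 22.02
position: [0.6518, 0.029, -0.0023]
tool_rot: [3.14, -0.008, 3.05]
force: [-15.3, -1.0, 8.9]
grip_width: 0.0853
```

It's seated: 15 N with no more travel, and TCP x is -41.0 mm here and -41.1 mm at the right-hand push. I'll back off and check.

Emit:
{"name": "servo_tool", "arguments": {"rows": [[[1,0,0,0,0,0],[2.5,-1,0,0,0,0],[4,-2,-1,0,0,0],[5,-2,-3,0,0,0],[4,0,-4,0,0,0]]]}}

```text
clock: 22.65
position: [0.4826, -0.0071, 0.0787]
tool_rot: [3.14, -0.005, 3.048]
force: [0.8, 1.1, 1.4]
grip_width: 0.086
```

Emit:
{"name": "servo_tool", "arguments": {"rows": [[[4,-4,-4,0,0,0],[2,-4,-4,0,0,0],[0,-4,-2,0,0,0],[0,-4,0,0,0,0],[0,0,0,0,0,0]]]}}

```text
clock: 23.28
position: [0.4146, -0.1588, 0.1745]
tool_rot: [3.14, -0.003, 3.045]
force: [-0.6, 0.8, -0.5]
grip_width: 0.0853
```

```bash
python3 -c "
from plan import *
look(17)
f=bot.grab_frame('top'); edges(f,206,285,120+150/4,0.122,h=12)
g=f['image']; save(g,'top17b.png',(150,120,310,180),5)
"
```

```text
23.27 tcp jig [-0.2603 -0.2131] z 0.1745 angle rel deg -0.38 F [-0.6  0.8 -0.5]Traceback (most recent call last):
  File "<string>", line 4, in <module>
    f=bot.grab_frame('top'); edges(f,206,285,120+150/4,0.122,h=12)
                             ~~~~~^^^^^^^^^^^^^^^^^^^^^^^^^^^^^^^^
  File "h.py", line 38, in edges
    c=np.polyfit(L[:,1],L[:,0],1)
                 ~^^^^^
IndexError: too many indices for array: array is 1-dimensional, but 2 were indexed
```

View pics/scene17.png

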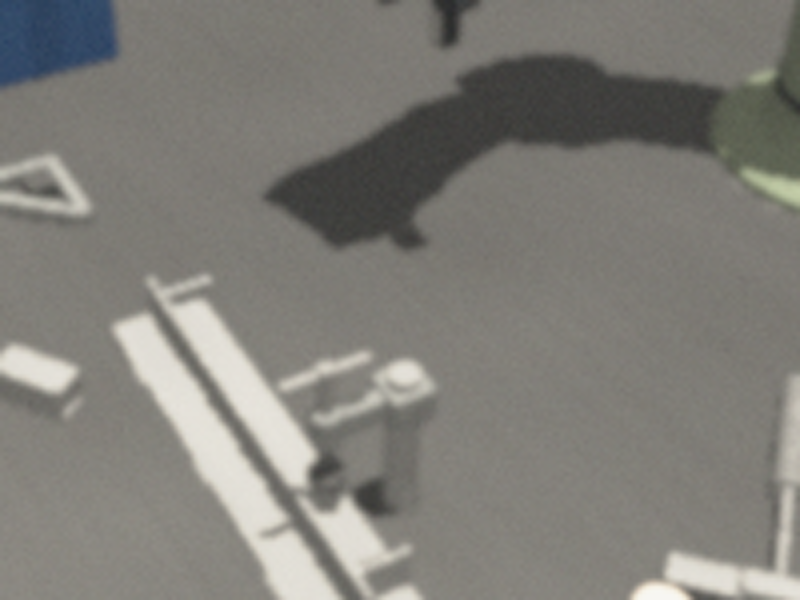

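```bash
python3 -c "
from plan import *
f=bot.grab_frame('top'); save(f['image'],'top18.png',(150,120,310,200),5)
g=cv2.GaussianBlur(cv2.cvtColor(f['image'],cv2.COLOR_RGB2GRAY),(0,0),0.6).astype(float)
L=[]
for u in list(range(174,184))+list(range(206,292)):
    X=O-.02*JX; # start row: project of x=-.02 line
    # find row for jig x=-.02 at this column
    ys=np.linspace(-.17,.17,400); pr=np.array([proj(f,[*(O-.02*JX+y*JY),.03]) for y in ys]); v=int(round(np.interp(-u,-pr[:,0][::-1],pr[:,1][::-1]) if pr[0,0]<pr[-1,0] else np.interp(u,pr[:,0][::-1],pr[:,1][::-1])))
    for k in range(12):
        a,b=g[v+k,u],g[v+k+1,u]
        if a>=165>b: L.append(toj(ray(f,(u,v+k+(a-165)/(a-b)),.03)));break
L=np.array(L);c=np.polyfit(L[:,1],L[:,0],1);print(len(L),'front x0 %.4f ang %.2f'%(c[1],-np.degrees(np.arctan(c[0]))), 'left part',L[L[:,1]>.1][:,0].mean(),'right',L[L[:,1]<-.1][:,0].mean(), 'ymin',L[:,1].min(),L[:,1].max())
"
```

```text
96 front x0 -0.0302 ang 0.02 left part -0.03016871187493404 right -0.03014677042257672 ymin -0.14798972571397226 0.14538389697235402
```

View pics/top18.png

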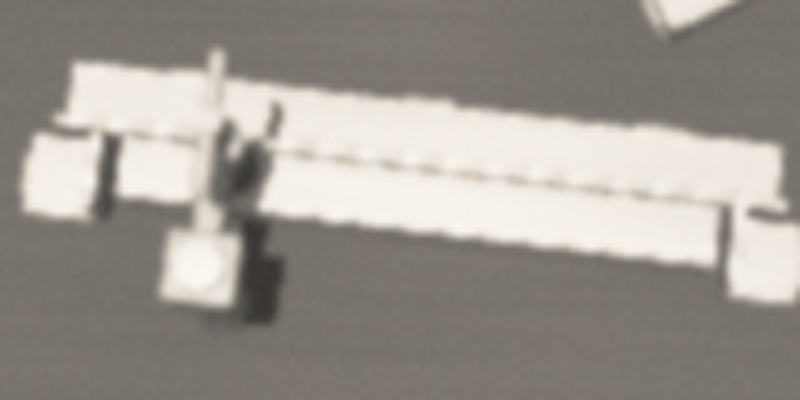

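The tube lies along the fence, with its front edge 30.2 mm out at both ends (angle 0.02°). Gaps show at the left stop (column 110) and the right stop (column 722). Handing in.

```bash
python3 -c "
from h import *
f=bot.grab_frame('top')
cv2.imwrite('pics/final.png',cv2.cvtColor(f['image'],cv2.COLOR_RGB2BGR))
a=cv2.imread('pics/top0_raw.png');b=cv2.cvtColor(f['image'],cv2.COLOR_RGB2BGR)
d=(cv2.absdiff(a,b).max(2)>40)
for n,(x0,y0,x1,y1) in dict(can=(55,140,110,185),hammer=(75,210,160,315),magnet=(355,130,410,180),offcut=(275,100,312,130)).items(): print(n,d[y0:y1,x0:x1].sum())
print(bot.observe()['force'].round(1)); print(bot.job_done())"
```

```text
can 0
hammer 0
magnet 0
offcut 0
[-0.8 -0.2 -0. ]
the job is handed in; nothing more can be done
None
```

The tube is home: flat against the back fence along its whole length and between the two end stops. I handed the job in at about 23.5 s of the 69 s.

**How it went in:** I pushed the tube's front with the open fingers, angling it to about 13° with the left end towards the fence. With the fingers shut I pushed its right end, so the left end slid in behind the post and under the clamp's arm. I then swung the right end in with the open fingers and pressed the tube home. It was never gripped or lifted.

**Last checks:**
- **Seating:** the front edge is 30.2 mm from the fence, the same at the left and right ends, and 0.02° off parallel. The tube stopped moving at about 15 N.
- **End stops:** gaps are visible at both stops, by eye only. The last pose measured, before the swing, put the left end about 8 mm from its stop.
- **Bystanders:** the before and after top pictures show no change at the spray can, chipping hammer, corner magnet or offcut.
- **Robot:** it is clear of everything, and the force reads about zero.

**What did not go to plan:**
- **Joint 7:** while turning the hand in free air before the end push, joint 7 reached 2.518 rad, just inside its 2.52 limit. I turned it back and went the other way round.
- **Gap to the post:** it measured about 5 mm as the left end went in. The picture blur makes the tube look wider than it is, so the real gap was probably 6 mm or more.

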